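# Cure a glued button with the light pen

### The arm

A 6-joint arm with a two-finger parallel gripper is mounted at the origin on the work surface. World frame = base frame: x ahead of the robot, y to its left, z up, the work surface at z = 0. Lengths are in mm, angles in rad, forces in N, time in s.
With the tool pointing down it reaches from about 275 to 1000 mm from the base axis. Payload 8.4 kg.
Tool frame: the origin (TCP) lies between the finger pads; the fingertips stand 17 mm ahead of it and the grasp point (between the pads) lies 2 mm behind it; z points along the fingers, y is the line along which they close (so a half turn about z gives the same grasp; the last joint's range is limited). The gripper opens to 85 mm and grips with 20 to 120 N. Pads are 22 mm wide; open, the fingers measure 114 mm over their backs; the gripper's body (76 mm by 85 mm) begins 54 mm behind the grasp point. The pads swing forward as they close: fully open they stand 13 mm farther back than shut.
Start: joints at [-1.252, 0.353, 1.633, -0, 1.155, -0.002], TCP at [197.077, -593.118, 248.281] pointing down, gripper open.
Joint ranges: [-2.63, 2.63], [-0.92, 2.1], [0.06, 2.66], [-1.3, 4.44], [0, 2.69], [-3.02, 3.02]. Speed limits (rad/s): [2.22, 2.22, 2.79, 3.14, 3.14, 3.14].

### API

Orientations are given as [roll, pitch, yaw] about the fixed x, y, z axes, in that order (R = Rz(yaw) Ry(pitch) Rx(roll)).
In Python, from rig import sense, grab_frame, sign_off gives the robot as it stands. The module is installed in compiled form; this text tells all that it offers.
- The arm moves only by the tool send_rows, never from a script. Its argument "moves" is a list that holds one entry, the list of rows, each a list of 7 numbers: the shift along the world's x, y, z in m, then the turn, a rotation vector about the world's x, y, z in rad, then the opening, from -1 (shut) to 1 (fully open). In form: [[[dx, dy, dz, rx, ry, rz, jaw], ...]]. A call has 1 to 10 rows; each row shifts and turns the commanded pose from where the row before left it; what a row does not reach is not made up. A row lasts 1/10 s, in which the tool goes at most 50 mm and 8.59 degrees, less where a joint would pass 70% of its speed; a pose out of reach is approached as far as the arm can. A call with a gripper value outside its range is refused whole. The fingers move at their own pace and stop on an object; "grip_force" is the grip in N (left out, the last holds). Time passes only in rows, so rows that do not move let the fingers close. It gives the time, the measured TCP pose, the force, the opening and the grip force at its end, in the units of the state.
- sense(): the state, without advancing time (a new reading comes with each control period).
- grab_frame(name): name is "scene" or "top"; returns a dict with "img" (384x512x3 uint8, red, green, blue), "mtx" (3x3 intrinsics, pixels), "dist" ([k1, k2, p1, p2, k3] as OpenCV has them; the pictures are not rectified), "rvec" (rotation vector, rad) and "tvec" (3), from world to camera coordinates, as OpenCV has them. Camera axes: x right, y down, z forward; pixel columns grow to the right and rows downward; lengths in mm; the calibration is good to about 2 mm. A picture is of the moment at which its call begins. There is no depth.
- sign_off(): hands the job in; it is judged then, once.
The state is a dict: "clock": time; "qpos": joint angles; "qvel": joint speeds; "joint_efforts": joint torques, N m; "eef_pos": TCP position; "tcp_rot": TCP orientation; "contact_force": force on the tool from outside, world axes, zero at the start; "wrist_torque": the same for the moment, N m; "opening": opening from 0.0 (shut) to 1.0 (fully open); "grasp_force": force on a finger pad.
Only numpy, scipy, OpenCV 4.12 (cv2) and the standard library are available. Lean on these libraries where they do the work, as an engineer would, in place of code of your own. Each camera call takes 0.05 s, during which the arm holds its last target. There are 200 camera calls.

### The job

Take the curing pen out of its grey stand and hold it square to the sloping canvas, its white foot about 4 cm straight off the middle of the red button, steady for two seconds to set the glue round the rim. Then bring the foot down on the middle of the red button, still square to the canvas, and press gently until the sprung foot is about half way in; finish while holding it there like that. Leave the yellow pot, the glue bottle and the tin of buttons where they are.

Things in the scene. Friction and masses are not known exactly. Their poses are not given: they have to be found in the camera images.
- pen: loose curing pen, 0.12 kg, 130 mm long, upright in the stand at first. Origin at the tip of its white foot (fully out), z up to the tail. From there up: foot 16 mm across (0-20 mm), metal nose 20 mm across (20-50), yellow flange 38 mm across (50-56) that rests on the stand's top, black barrel (56-130) 26 mm square, flat sides along the pen's x and y: grip it there
- foot_tip (a point): the centre of the flat end of the pen's white foot; z points up the pen
- pen_foot (a joint): how far the white foot is pushed into the pen, m: 0 fully out, 0.016 fully in (rigid from there). It is sprung: 1.2 N to start it, then 0.4 N per mm, so about 4.4 N half way in (0.008)
- stand: fixed grey block 80 x 80 x 58 mm with a 25 mm round hole upright through its middle that holds the pen; origin under its centre. The pen must rise 50 mm to come clear of it
- board: fixed violet canvas, 210 mm (x) by 280 mm (y), on a low easel. Origin at the middle of the painted face, 75 mm above the table; z is the face's normal. The face slopes 0.30 rad, lower at its -x edge (robot's side), so z leans to the robot; yaw varies. Small pale buttons, 3 mm high, are glued in rows near its upper and lower edges
- red_button: the only red button on the canvas, glued fast, 36 mm across, 6 mm thick, somewhere in the bare middle band. Origin under its centre, on the canvas; z is the canvas normal
- red_button_top (a point): the centre of the red button's flat top, 6 mm above the canvas; z is the canvas normal
- pot: bystander: loose yellow open pot 68 mm across, 48 mm high, 0.12 kg; origin under its centre
- glue: bystander: loose white glue bottle 44 mm across, 120 mm high, 0.14 kg; origin under its centre
- tin: bystander: loose dark tin of buttons, 90 mm across, 30 mm high, 0.25 kg; origin under its centre

How it is judged:
By the outcome, as a careful person would: the job done as asked, in the order asked, and still so for the second after the job is handed in, while the arm keeps its last pose, push and grip.
It also fails if it takes over 50 s, if anything falls off the work surface, if the arm or the gripper's body presses on something with over 40 N, if the wrist force passes 120 N, or if a joint passes its speed limit or range.

## Working session

There is one attempt and no reset: what is moved stays moved. The work goes in short steps, Python scripts to look and compute and a tool call to move; the robot and the scene stay as the last step left them, time stands still between calls to the robot, and variables do not carry over. Pictures are saved under pics/ and viewed, at most 10 in all, crops included, and the job is handed in when it is done.

Besides the shell and the picture viewer there is one more tool, called as name(argument=value, ...), one argument or row to a line, values as JSON. send_rows: Moves the arm, as the interface text tells. Its arguments: {"type":"object","properties":{"moves":{"type":"array"},"grip_force":{"type":"number"}},"required":["moves"]}

```bash
mkdir -p pics
python3 - <<'E'
from rig import *
import cv2
for n in("scene","top"):
    f=grab_frame(n); cv2.imwrite(f"pics/{n}0.png",f["img"][:,:,::-1])
    import pickle; pickle.dump(f,open(n+"0.pkl","wb"))
    print(n,f["mtx"].tolist() if hasattr(f["mtx"],'tolist') else f["mtx"],f["dist"],f["rvec"],f["tvec"])
print(sense())
E
```

```text
scene [[354.7832711346038, 0.0, 256.51665473603117], [0.0, 354.7832711346038, 188.7297374746133], [0.0, 0.0, 1.0]] [0.0053941 0.        0.        0.        0.       ] [ 2.47306367  0.73690933 -0.2374976 ] [-436.84229765 -216.13308967 1037.90435849]
top [[376.3993940165262, 0.0, 256.30447654729943], [0.0, 376.3993940165262, 194.25705886037892], [0.0, 0.0, 1.0]] [0.00585709 0.         0.         0.         0.        ] [ 2.14835196 -2.15032389  0.11659699] [  8.79597859 539.76835567 894.86897047]
{'clock': 0.1, 'qpos': array([-1.25240289e+00,  3.53570711e-01,  1.63401706e+00, -6.54392846e-06,
        1.15521529e+00, -2.41574872e-03]), 'qvel': array([-0.00140611, -0.00026307, -0.00016385, -0.00016075,  0.00202493,
        0.00099077]), 'joint_efforts': array([ 5.71543314e-04, -6.06360912e+01, -3.42818785e+01,  1.61126304e-04,
        3.88795059e-03,  1.77389035e-05]), 'eef_pos': array([ 196.95203796, -592.74984451,  247.66012885]), 'tcp_rot': array([-3.14038223e+00,  3.05965810e-06,  3.20811834e-01]), 'contact_force': array([-0.62555725, -0.43409945, -0.27485946]), 'wrist_torque': array([-0.04852346,  0.00617392,  0.013871  ]), 'grasp_force': 0.0, 'opening': 1.00434183264195}
```

View pics/scene0.png

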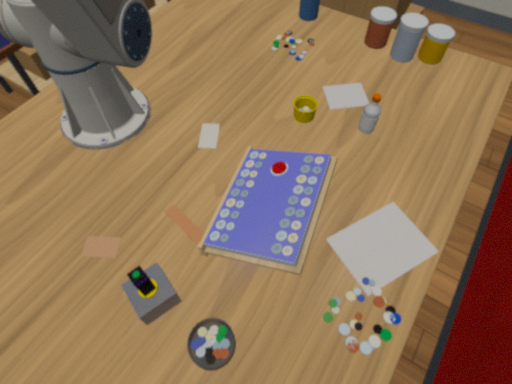

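View pics/top0.png

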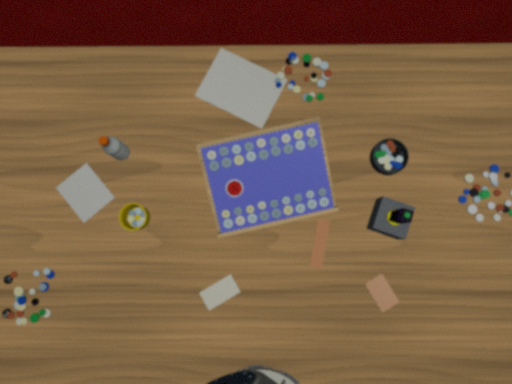

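The scene view shows the pen in its stand at about (143,285), the canvas centred at about (270,205) with the red button at (279,168), the tin at (212,343), the pot at (305,109) and the glue bottle at (370,113). The top view shows the pen tail at (407,216), the stand at (391,218) and the red button at (235,188).

```bash
cat > h.py <<'E'
import numpy as np,cv2,pickle
from scipy.optimize import least_squares
from scipy.spatial.transform import Rotation as Ro
F={n:pickle.load(open(n+"0.pkl","rb")) for n in("scene","top")}
def proj(f,P):
    return cv2.projectPoints(np.asarray(P,float).reshape(-1,1,3),f["rvec"],f["tvec"],f["mtx"],f["dist"])[0][:,0]
def ray(f,uv):
    n=cv2.undistortPoints(np.array([[uv]],float),f["mtx"],f["dist"])[0,0]
    R=cv2.Rodrigues(f["rvec"])[0]; return -R.T@np.ravel(f["tvec"]),R.T@np.array([n[0],n[1],1])
def onplane(f,uv,p,n):
    o,d=ray(f,uv); return o+d*((np.asarray(p)-o)@n)/(d@n)
def tri(uvs):
    A=0;b=0
    for f,uv in uvs:
        o,d=ray(f,uv); d=d/np.linalg.norm(d); M=np.eye(3)-np.outer(d,d); A=A+M;b=b+M@o
    return np.linalg.solve(A,b)
def big(m):
    n,l,s,c=cv2.connectedComponentsWithStats(m.astype(np.uint8)); i=1+np.argmax(s[1:,4]); return l==i,c[i],s[i]
E
python3 - <<'E'
from h import *
red={};quad={}
for n,f in F.items():
    a=f["img"].astype(int);r,g,b=a[...,0],a[...,1],a[...,2]
    H=cv2.cvtColor(f["img"],cv2.COLOR_RGB2HSV)
    roi=np.zeros(r.shape,bool)
    if n=="scene": roi[140:280,195:345]=1
    else: roi[110:245,190:345]=1
    m,c,s=big(roi&(r>120)&(g<70)&(b<80)); red[n]=c; print(n,"red",c,s)
    v=(roi&(b>g+50)&(b>r+40)).astype(np.uint8)
    v=cv2.morphologyEx(v,cv2.MORPH_OPEN,np.ones((2,2),np.uint8))
    pts=np.argwhere(big(v)[0])[:,::-1]; hull=cv2.convexHull(pts.astype(np.int32))
    q=cv2.approxPolyN(hull,4)[0] if hasattr(cv2,"approxPolyN") else None
    quad[n]=q.astype(float); print(q.tolist())
def brd(p):
    return Ro.from_euler("z",p[2]).as_matrix()@Ro.from_euler("y",-.3).as_matrix(),np.array([p[0],p[1],75.])
def bp(p,P):
    R,t=brd(p); return t+np.asarray(P)@R.T
C=np.array([[x,y,0] for x in(-105,105) for y in(-140,140)])
def res(p):
    o=[]
    for n in F:
        u=proj(F[n],bp(p,C))
        for k in u:
            d=quad[n]-k; o+=list(d[np.argmin((d**2).sum(1))])
    return o
c0=onplane(F["top"],quad["top"].mean(0),[0,0,75],[0,0,1.])
best=min((least_squares(res,[c0[0],c0[1],y]) for y in(-.3,0,.3)),key=lambda s:s.cost)
p=best.x;print("board",p,best.cost,np.round(best.fun,1))
R,t=brd(p);nz=R[:,2];print("normal",nz)
for n in F:
    q=onplane(F[n],red[n],t+6*nz,nz);print("red",n,q,R.T@(q-t))
print("tri",tri([(F[n],red[n]) for n in F]))
s=cv2.resize(F["scene"]["img"][250:330,105:195],None,fx=6,fy=6,interpolation=cv2.INTER_CUBIC)
tt=cv2.resize(F["top"]["img"][190:245,362:420],None,fx=8,fy=8,interpolation=cv2.INTER_CUBIC)
o=np.zeros((480,1004+0,3),np.uint8);o[:480,:540]=s;o[:440,540:1004]=tt
cv2.imwrite("pics/pen.png",cv2.resize(o,None,fx=.79,fy=.79)[:,:,::-1])
E
```

```text
scene red [278.74774775 167.27027027] [272 162  14  11 111]
[[294, 263], [201, 243], [261, 151], [331, 156]]
top red [233.98529412 187.99264706] [228 182  13  13 136]
[[223, 233], [202, 149], [318, 123], [334, 208]]
board [ 5.74031546e+02 -2.24572556e+01  2.01353300e-01] 60.570366537964546 [-1.6  0.8  9.   2.7  0.6 -1.3 -1.7  0.5  0.1 -0.4  2.5  1.4 -1.5  1.3
  0.8  3.3]
normal [-0.28954976 -0.0591027   0.95533649]
red scene [548.75253023  57.63285875  78.57361976] [-7.30372788 83.52772819  6.        ]
red top [549.08918392  60.10309225  78.8284781 ] [-6.44132208 85.88072591  6.        ]
tri [548.68742655  59.65996482  76.55286226]
```

View pics/pen.png

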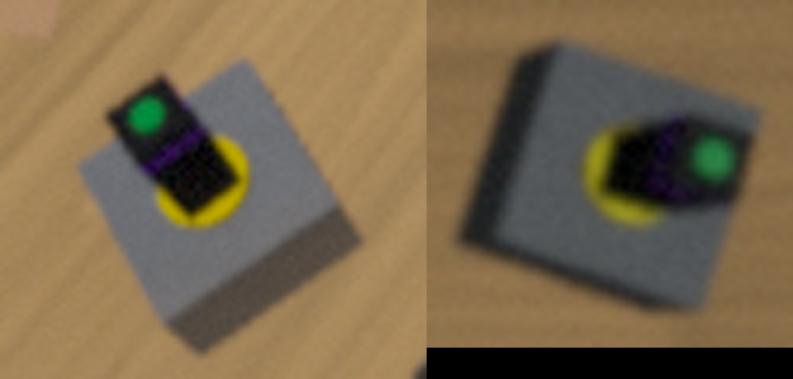

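The crops show the stand top corners, the green dot on the pen tail (scene ≈(136,274), top ≈(407,215)) and the barrel turned with respect to the stand. Next I'll fit board, stand and barrel by mask overlap.

```bash
cat > fit.py <<'E'
from h import *
from scipy.optimize import minimize
S=8
def hullmask(f,P,roi):
    x0,y0,x1,y1=roi; u=(proj(f,P)-[x0,y0]+.5)*S
    m=np.zeros(((y1-y0)*S,(x1-x0)*S),np.uint8)
    cv2.fillConvexPoly(m,cv2.convexHull(u.astype(np.float32)).round().astype(np.int32),1)
    return cv2.resize(m.astype(np.float32),(x1-x0,y1-y0),interpolation=cv2.INTER_AREA)
def fit(masks,model,x0s,steps):
    def cost(p):
        c=0
        for n,(m,roi) in masks.items():
            h=hullmask(F[n],model(p),roi); c+=1-np.minimum(h,m).sum()/np.maximum(h,m).sum()
        return c
    r=[]
    for x0 in x0s:
        sim=np.array([x0]+[np.add(x0,np.eye(len(x0))[i]*steps[i]) for i in range(len(x0))])
        r.append(minimize(cost,x0,method="Nelder-Mead",options=dict(initial_simplex=sim,xatol=.01,fatol=1e-5,maxiter=600)))
    return min(r,key=lambda s:s.fun)
def chan(n,roi):
    x0,y0,x1,y1=roi;a=F[n]["img"][y0:y1,x0:x1].astype(int);return a,a[...,0],a[...,1],a[...,2]
RB={"scene":(195,140,345,280),"top":(190,110,345,245)}
RS={"scene":(105,250,195,330),"top":(362,190,420,245)}
def brd(p):
    return Ro.from_euler("z",p[2]).as_matrix()@Ro.from_euler("y",-.3).as_matrix(),np.array([p[0],p[1],75.])
if __name__=="__main__":
    M={}
    for n,roi in RB.items():
        a,r,g,b=chan(n,roi); v=big((b>g+45)&(b>r+35))[0]
        hu=cv2.convexHull(np.argwhere(v)[:,::-1].astype(np.int32)); m=np.zeros(v.shape,np.uint8);cv2.fillConvexPoly(m,hu,1); M[n]=(m.astype(np.float32),roi)
    C=np.array([[x,y,0] for x in(-105,105) for y in(-140,140)])
    def mb(p): R,t=brd(p);return t+C@R.T
    for q in(["scene"],["top"],["scene","top"]):
        s=fit({n:M[n] for n in q},mb,[[574,-22,.2]],[8,8,.06]);print("board",q,s.x,s.fun)
    R,t=brd(s.x);nz=R[:,2];print("n",nz)
    for n,c in(("scene",(278.75,167.27)),("top",(233.99,187.99))):
        print("red",n,onplane(F[n],c,t+6*nz,nz))
    # stand: corners of the top
    off={"scene":(105,250,4.74,0),"top":(362,190,6.32,427)}
    co={"scene":[(245,60),(80,165),(165,322),(335,205)],"top":[(563,42),(762,110),(700,308),(497,238)]}
    for n in co:
        x,y,k,xo=off[n]; P=[onplane(F[n],((u-xo)/k-.4+x,v/k-.4+y),[0,0,58.],np.array([0,0,1.])) for u,v in co[n]]
        print("stand",n,np.mean(P,0),[np.degrees(np.arctan2(*(P[(i+1)%4]-P[i])[[1,0]]))%90 for i in range(4)],[np.linalg.norm(P[(i+1)%4]-P[i]).round() for i in range(4)])
    gd=[]
    B={}
    for n,roi in RS.items():
        a,r,g,b=chan(n,roi)
        gm,c,st=big((g>r+30)&(g>b+10)); c=c+roi[:2]; gd.append((F[n],c)); print("green",n,c,onplane(F[n],c,[0,0,138.],np.array([0,0,1.])))
        d=gm|((r<62)&(g<48)&(b<110)) 
        if n=="top": d[:,:24]=0; d[42:]=0
        d=cv2.morphologyEx(big(d)[0].astype(np.uint8),cv2.MORPH_CLOSE,np.ones((3,3)));B[n]=(d.astype(np.float32),roi)
    t3=tri(gd);print("green tri",t3)
    K=np.array([[x,y,z] for x in(-13,13) for y in(-13,13) for z in(64,138)])
    def mp(p): return K@Ro.from_euler("z",p[2]).as_matrix().T+[p[0],p[1],0]
    for q in(["scene"],["top"],["scene","top"]):
        s=fit({n:B[n] for n in q},mp,[[t3[0],t3[1],y] for y in(0,.4,.8,1.2)],[6,6,.2]);print("pen",q,s.x,s.fun)
    for n,roi in RS.items():
        h=hullmask(F[n],mp(s.x),roi);o=np.hstack([F[n]["img"][roi[1]:roi[3],roi[0]:roi[2]]]+[cv2.cvtColor((q*255).astype(np.uint8),cv2.COLOR_GRAY2RGB) for q in(B[n][0],h)])
        cv2.imwrite(f"pics/d_{n}.png",cv2.resize(o,None,fx=2.8,fy=2.8)[:,:,::-1])
    a=cv2.imread("pics/d_scene.png");b=cv2.imread("pics/d_top.png");w=max(a.shape[1],b.shape[1])
    pad=lambda i:cv2.copyMakeBorder(i,0,0,0,w-i.shape[1],cv2.BORDER_CONSTANT)
    cv2.imwrite("pics/fit.png",np.vstack([pad(a),pad(b)]))
E
python3 fit.py
```

```text
board ['scene'] [ 5.70864150e+02 -2.21583817e+01  2.20889028e-01] 0.013820946216583252
board ['top'] [ 5.73383859e+02 -1.99783995e+01  2.21911978e-01] 0.02205592393875122
board ['scene', 'top'] [ 5.71512721e+02 -2.16026725e+01  2.22600372e-01] 0.04417294263839722
n [-0.28822874 -0.06524099  0.95533649]
red scene [549.23122636  56.76023142  79.90958513]
red top [548.92315243  59.9997249   80.03786662]
stand scene [ 481.13630404 -319.94114563   58.        ] [np.float64(69.85763825259238), np.float64(70.03231833487047), np.float64(70.20812818771206), np.float64(70.09338433127644)] [np.float64(77.0), np.float64(79.0), np.float64(77.0), np.float64(78.0)]
stand top [ 481.53955525 -317.69647574   58.        ] [np.float64(70.53433468752158), np.float64(70.11762870390521), np.float64(70.67701535600186), np.float64(69.48880606027204)] [np.float64(78.0), np.float64(79.0), np.float64(78.0), np.float64(79.0)]
green scene [135.51785714 273.89285714] [ 479.46117949 -319.57047118  138.        ]
green top [406.97674419 214.58139535] [ 481.88862488 -318.4787639   138.        ]
green tri [ 481.08039943 -318.87922168  139.4991383 ]
pen ['scene'] [ 481.14628854 -319.90739089    1.36536381] 0.21727681159973145
pen ['top'] [ 481.61637191 -317.7827071     1.53053519] 0.2074529528617859
pen ['scene', 'top'] [ 4.81845935e+02 -3.20494869e+02 -1.61729721e-01] 0.44304710626602173
```

View pics/fit.png

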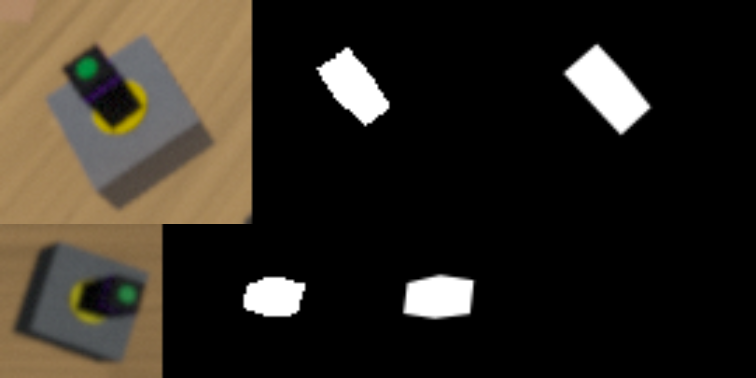

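Run:
```python
from fit import *
K=np.array([[x,y,z] for x in(-13,13) for y in(-13,13) for z in(64,138)])
mp=lambda p: K@Ro.from_euler("z",p[2]).as_matrix().T+[p[0],p[1],0]
for th in(65,75,82):
    B={}
    for n,roi in RS.items():
        a,r,g,b=chan(n,roi); d=((g>r+30)&(g>b+10))|((r<th)&(g<th)&(b<130)&~((r>b+25)))
        if n=="top": d[:,:24]=0; d[42:]=0
        d=cv2.morphologyEx(big(d)[0].astype(np.uint8),cv2.MORPH_CLOSE,np.ones((3,3)));B[n]=(d.astype(np.float32),roi)
    for q in(["scene"],["top"]):
        s=fit({n:B[n] for n in q},mp,[[481,-319,y] for y in(0,.4,.8,1.2)],[6,6,.2]);print(th,q,s.x,s.fun,B[q[0]][0].sum())
```

```text
65 ['scene'] [ 481.58662942 -319.64435472    1.33742155] 0.2139713168144226 369.0
65 ['top'] [ 4.81948024e+02 -3.18230943e+02 -2.53427816e-01] 0.19759058952331543 268.0
75 ['scene'] [ 4.80562147e+02 -3.19987913e+02 -2.27540154e-01] 0.20331591367721558 380.0
75 ['top'] [ 482.90168882 -320.18679772    1.06055251] 0.17835205793380737 287.0
82 ['scene'] [ 4.80857502e+02 -3.19831059e+02 -2.30939113e-01] 0.19456058740615845 388.0
82 ['top'] [ 4.83753727e+02 -3.19979132e+02 -4.76056268e-01] 0.1798749566078186 312.0
```

send_rows(
  moves=[
    [[0.035,0.034,0,0,0,-0.05,1],[0.035,0.034,0,0,0,-0.05,1],[0.035,0.034,0,0,0,-0.05,1],[0.035,0.034,0,0,0,-0.05,1],[0.035,0.034,0,0,0,-0.05,1],[0.035,0.034,0,0,0,-0.05,1],[0.035,0.034,0,0,0,-0.05,1],[0.035,0.034,0,0,0,-0.05,1],[0.004,0.002,-0.03,0,0,-0.05,1],[0,0,0,0,0,-0.05,1]],
  ],
)

```text
clock: 1.1
eef_pos: [480.9, -316.4, 215.0]
tcp_rot: [-3.14, 0.004, -0.178]
contact_force: [-0.8, 0.3, -0.3]
opening: 1.002
grasp_force: 0.0
```

send_rows(
  moves=[
    [[0,-0.0025,-0.02,0,0,-0.05,1],[0,0,-0.02,0,0,0,1],[0,0,-0.02,0,0,0,1],[0,0,-0.02,0,0,0,1],[0,0,-0.02,0,0,0,1],[0,0,-0.018,0,0,0,1],[0,0,0,0,0,0,1]],
  ],
)

```text
clock: 1.8
eef_pos: [479.5, -320.5, 97.8]
tcp_rot: [-3.14, 0.004, -0.229]
contact_force: [-0.1, 0.1, 0.4]
opening: 1.002
grasp_force: 0.0
```

Run:
```python
from rig import *
import cv2,numpy as np
s=sense();print(s["eef_pos"],s["tcp_rot"],s["contact_force"])
a=grab_frame("scene")["img"][190:330,60:220];b=grab_frame("top")["img"][150:290,330:490]
cv2.imwrite("pics/pre.png",cv2.resize(np.hstack([a,b]),None,fx=2.5,fy=2.5,interpolation=2)[:,:,::-1])
```

```text
[ 479.46189095 -320.51911642   97.80055885] [-3.13990267  0.00447589 -0.22919693] [-0.14049522  0.05609693  0.38676207]
```

View pics/pre.png

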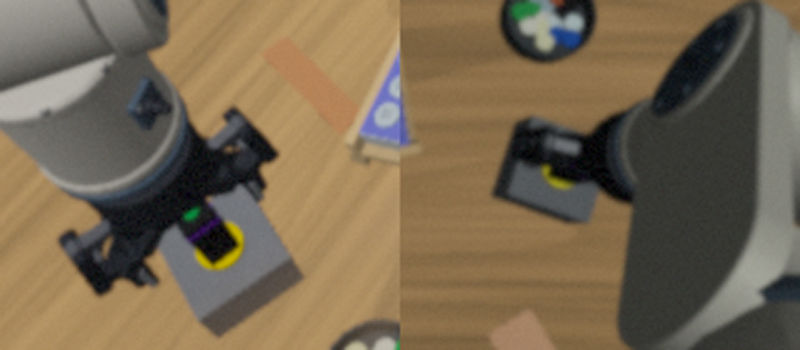

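The fingers straddle the barrel, which shows between them at about (210,235) in the left crop, and they line up with its flats. I'll close.

send_rows(
  moves=[
    [[0.002,0.0015,-0.002,0,0,0,1],[0,0,0,0,0,0,0.2],[0,0,0,0,0,0,-0.2],[0,0,0,0,0,0,-1],[0,0,0,0,0,0,-1],[0,0,0,0,0,0,-1],[0,0,0,0,0,0,-1],[0,0,0,0,0,0,-1]],
  ],
  grip_force=60,
)

```text
clock: 2.7
eef_pos: [483.3, -320.2, 98.6]
tcp_rot: [3.141, -0.0, -0.229]
contact_force: [-1.4, 1.4, 5.1]
opening: 0.3
grasp_force: 59.2
```

send_rows(
  moves=[
    [[0,0,0.01,0,0,0,-1],[0,0,0.02,0,0,0,-1],[0,0,0.02,0,0,0,-1],[0,0,0.02,0,0,0,-1],[0,0,0.02,0,0,0,-1],[0,0,0.02,0,0,0,-1],[0,0,0.01,0,0,0,-1],[0,0,0,0,0,0,-1]],
  ],
)

```text
clock: 3.5
eef_pos: [483.7, -320.5, 219.8]
tcp_rot: [3.141, -0.002, -0.229]
contact_force: [-0.3, 0.1, -1.4]
opening: 0.295
grasp_force: 58.9
```

Run:
```python
from rig import *
import cv2,numpy as np
from scipy.spatial.transform import Rotation as Ro
s=sense();print(s["eef_pos"],s["tcp_rot"],s["contact_force"],s["wrist_torque"],s["opening"])
R=Ro.from_euler("xyz",s["tcp_rot"])
n=np.array([-.2882,-.0652,.9553])
z=R.apply([0,0,1]);a=np.cross(z,-n);print("turn",a/np.linalg.norm(a)*np.arcsin(np.linalg.norm(a)),z)
b=np.array([549.1,58.4,80.]);print("hover tcp",b+n*(40+90),"pre",b+n*(80+90))
```

```text
[ 483.65630509 -320.52994103  219.75379992] [ 3.14069065e+00 -2.37003180e-03 -2.29208187e-01] [-0.25375197  0.12627591 -1.41053852] [ 0.03862123 -0.0373752   0.04771342] 0.2950993479344445
turn [ 0.06755023 -0.29047671  0.00055364] [ 0.0021031  -0.0014169  -0.99999678]
hover tcp [511.634  49.924 204.189] pre [500.106  47.316 242.401]
```

send_rows(
  moves=[
    [[0.0016,0.022,0.0046,0.007,-0.029,0,-1],[0.0016,0.036,0.004,0.007,-0.029,0,-1],[0.0016,0.044,0.002,0.007,-0.029,0,-1],[0.0016,0.044,0.002,0.007,-0.029,0,-1],[0.0016,0.044,0.002,0.007,-0.029,0,-1],[0.0016,0.044,0.002,0.007,-0.029,0,-1],[0.0016,0.044,0.002,0.007,-0.029,0,-1],[0.0016,0.044,0.002,0.007,-0.029,0,-1],[0.0016,0.03,0.001,0.006,-0.029,0,-1],[0.0016,0.016,0.001,0.006,-0.029,0,-1]],
  ],
)

```text
clock: 4.5
eef_pos: [498.1, 50.1, 239.9]
tcp_rot: [-3.006, -0.265, -0.245]
contact_force: [0.2, 0.9, -0.5]
opening: 0.293
grasp_force: 59.1
```

send_rows(
  moves=[
    [[0,0,0,0,0,0,-1],[0,0,0,0,0,0,-1]],
  ],
)

```text
clock: 4.7
eef_pos: [498.4, 47.9, 240.1]
tcp_rot: [-3.007, -0.264, -0.246]
contact_force: [-0.2, -0.9, -0.4]
opening: 0.299
grasp_force: 59.1
```

Run:
```python
from rig import *
import cv2,numpy as np,pickle
from scipy.spatial.transform import Rotation as Ro
s=sense();print(s["eef_pos"],s["tcp_rot"],s["contact_force"])
R=Ro.from_euler("xyz",s["tcp_rot"]);print(R.apply([0,0,-1]),"tip",s["eef_pos"]+R.apply([0,0,90.6]))
f={n:grab_frame(n) for n in("scene","top")};pickle.dump((s,f),open("pre1.pkl","wb"))
a=f["scene"]["img"][90:230,200:340];b=f["top"]["img"][120:260,170:310]
cv2.imwrite("pics/hov.png",cv2.resize(np.hstack([a,b]),(800,400),interpolation=2)[:,:,::-1])
```

```text
[498.39697636  47.89711046 240.07180203] [-3.00728052 -0.26443305 -0.24567619] [-0.20908173 -0.93205931 -0.44366281]
[-0.28379917 -0.06689384  0.95654756] tip [524.10918135  53.95769276 153.40859267]
```

View pics/hov.png

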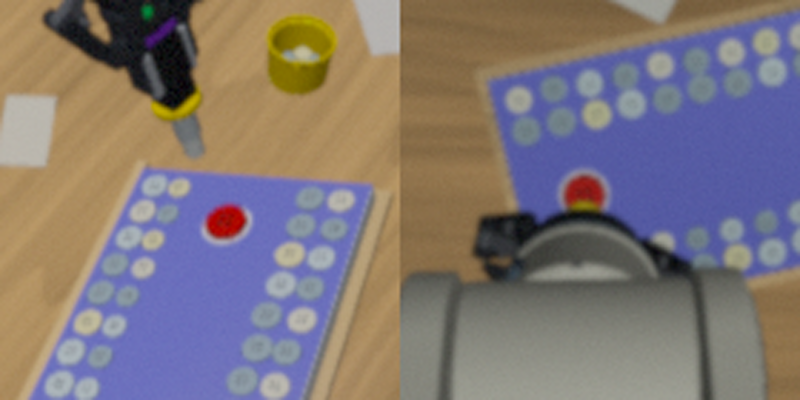

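The pen is in hand with its foot at about (268,143) in the scene image. The red button is at (279,168), and the top camera is mostly blocked by the arm. I'll overlay the predicted pen and button on the scene view.

```bash
cat > ov.py <<'E'
from h import *
import sys
def ring(c,R,r): 
    t=np.linspace(0,2*np.pi,60,endpoint=False);return c+(np.c_[r*np.cos(t),r*np.sin(t),0*t])@R.T
def overlay(pk,out,L,x0,y0,w,h,k,btn):
    s,f=pickle.load(open(pk,"rb"));f=f["scene"]
    R=Ro.from_euler("xyz",s["tcp_rot"]).as_matrix();z=-R[:,2];tip=s["eef_pos"]-z*L
    I=cv2.resize(f["img"][y0:y0+h,x0:x0+w],None,fx=k,fy=k,interpolation=cv2.INTER_CUBIC)[:,:,::-1].copy()
    def dr(P,c): cv2.polylines(I,[(((proj(f,P)-[x0,y0]+.5)*k)*16).round().astype(np.int32)],True,c,1,cv2.LINE_AA,4)
    for a,r,c in((0,8,(0,255,0)),(20,8,(0,255,0)),(20,10,(255,255,0)),(50,10,(255,255,0)),(50,19,(255,0,255)),(56,19,(255,0,255))): dr(ring(tip+z*a,R,r),c)
    B=Ro.from_euler("z",.2226).as_matrix()@Ro.from_euler("y",-.3).as_matrix()
    dr(ring(np.array(btn),B,18),(255,255,255))
    cv2.imwrite(out,I)
    a=f["img"].astype(int)
    y=(a[...,0]>110)&(a[...,1]>100)&(a[...,2]<50);y[:y0]=0;y[y0+h:]=0;y[:,:x0]=0;y[:,x0+w:]=0
    print("yellow",big(y)[1:],"pred flange",proj(f,[tip+z*53]),"tip",tip,z)
E
python3 -c "
from ov import *
overlay('pre1.pkl','pics/ov1.png',90.6,235,100,65,85,7,[549.1,58.4,80])"
```

```text
yellow (array([296.42156863, 110.58823529]), array([293, 100,   7,  22, 102], dtype=int32)) pred flange [[262.86257078 124.84271694]] tip [524.10918135  53.95769276 153.40859267] [-0.28379917 -0.06689384  0.95654756]
```

View pics/ov1.png

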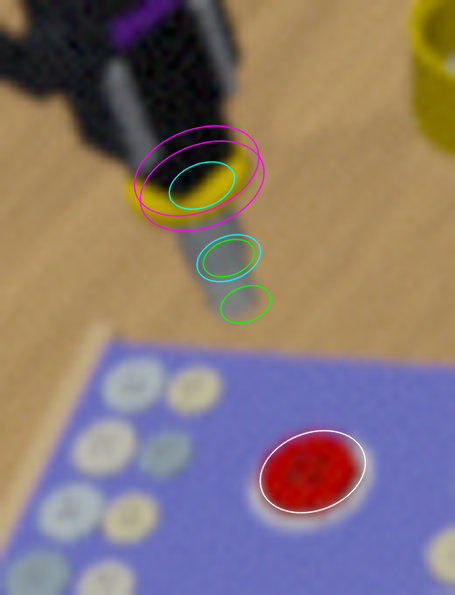

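The overlay shows the real pen about 1.3 px left of prediction. That matches it sitting about 2 mm along −tool x in the pads, as the grasp pose also suggested. I'll allow for that and go to the 40 mm hover.

```bash
cat > go.py <<'E'
import numpy as np
from rig import sense
from scipy.spatial.transform import Rotation as Ro
n=np.array([-.2882,-.0652,.9553]);OFF=np.array([-2.2,0,90.6]);BTN=np.array([549.1,58.4,80.])
def plan(h,off=OFF,btn=BTN):
    s=sense();R=Ro.from_euler("xyz",s["tcp_rot"]);z=-R.as_matrix()[:,2];rv=np.cross(z,n)
    tip=s["eef_pos"]+R.apply(off);tcp=btn+n*h-(Ro.from_rotvec(rv)*R).apply(off)
    d=tip-btn;print("clock",s["clock"],"d",(tcp-s["eef_pos"]).round(1),"turn",rv.round(4),"height",(d@n).round(1),"lat",(d-n*(d@n)).round(1),"F",s["contact_force"].round(1),"Fn",(s["contact_force"]@n).round(2))
E
python3 -c "
from go import *
plan(40)"
```

```text
clock 4.8 d [ 14.6   2.2 -35.1] turn [-0.0012 -0.0038 -0.0006] height 77.8 lat [-4.   0.4 -1.2] F [ 0.3  0.6 -1.2] Fn -1.31
```

send_rows(
  moves=[
    [[0.003,0.0005,-0.007,-0.001,-0.004,0,-1],[0.004,0.0005,-0.01,0,0,0,-1],[0.004,0.0006,-0.01,0,0,0,-1],[0.0026,0.0006,-0.006,0,0,0,-1],[0.001,0,-0.002,0,0,0,-1],[0,0,0,0,0,0,-1]],
  ],
)

```text
clock: 5.4
eef_pos: [513.6, 50.1, 205.3]
tcp_rot: [-3.007, -0.269, -0.247]
contact_force: [-0.1, 0.3, -1.5]
opening: 0.297
grasp_force: 59.1
```

Run:
```python
from go import *
from rig import grab_frame
import pickle
plan(40)
f={n:grab_frame(n) for n in("scene","top")};pickle.dump((sense(),f),open("pre2.pkl","wb"))
from ov import *
overlay('pre2.pkl','pics/ov2.png',90.6,240,110,60,75,8,[549.1,58.4,80])
```

```text
clock 5.4 d [-0.1 -0.7  0.1] turn [-0.0008  0.0003 -0.0002] height 39.8 lat [0.1 0.8 0.1] F [-0.1  0.3 -1.5] Fn -1.38
yellow (array([268.4125, 141.1   ]), array([260, 134,  17,  12,  80], dtype=int32)) pred flange [[269.53362501 138.26776519]] tip [539.99745801  56.09773746 119.47184183] [-0.28959678 -0.06611782  0.95486237]
```

View pics/ov2.png

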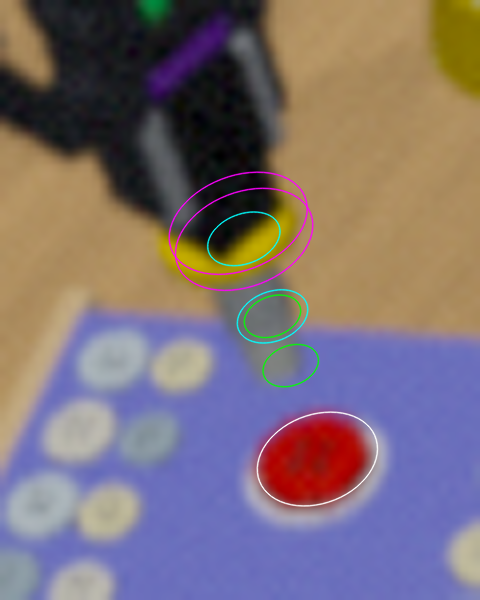

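The foot stands over the button: the observed foot end is at about (276,362) in the crop, left of the zero-offset prediction at (291,366). I'll measure the foot axis from saturation profiles.

```bash
cat > prof.py <<'E'
from h import *
def prof(pk,ox):
    s,f=pickle.load(open(pk,"rb"));f=f["scene"]
    R=Ro.from_euler("xyz",s["tcp_rot"]).as_matrix();z=-R[:,2];tip=s["eef_pos"]+R@np.array([ox,0,90.6])
    img=f["img"].astype(np.float32);sat=(img.max(2)-img.min(2))/(img.max(2)+1)
    P=lambda a:proj(f,[tip+z*a])[0]
    ax=P(40)-P(0);pxmm=np.linalg.norm(ax)/40;ax/=np.linalg.norm(ax);pe=np.array([-ax[1],ax[0]])
    if pe[0]<0: pe=-pe
    # image shift per mm of tool x / y, in (pe, ax)
    for nm,v in(("x",R[:,0]),("y",R[:,1])):
        d=(proj(f,[tip+v*5])[0]-P(0))/5;print("tool",nm,"->perp",(d@pe).round(3),"along",(d@ax).round(3))
    d=np.arange(-8,8.01,.25)
    samp=lambda p:cv2.remap(sat,p[:,0].astype(np.float32).reshape(1,-1),p[:,1].astype(np.float32).reshape(1,-1),cv2.INTER_LINEAR)[0]
    for a in range(2,48,5):
        v=samp(P(a)+d[:,None]*pe);i=int(np.argmin(v[20:45]))+20 if a>0 else 0
        lo,hi=np.median(v[:8]),np.median(v[-8:]);mn=v[i]
        w=np.clip(1-(v-mn)/(min(lo,hi)-mn),0,1);j=i
        l=i
        while l>0 and v[l]<(mn+lo)/2:l-=1
        while j<len(v)-1 and v[j]<(mn+hi)/2:j+=1
        print(a,"min %.2f bg %.2f %.2f edges %.2f %.2f centre %.2f"%(mn,lo,hi,d[l],d[j],(d[l]+d[j])/2))
    c=np.arange(-25,25,2.);q=np.array([P(a) for a in c])+0
    print("along:",[(int(a),round(float(v),2)) for a,v in zip(c,samp(q-0.0*pe))],"px/mm",pxmm)
if __name__=="__main__":
    import sys;prof(sys.argv[1],float(sys.argv[2]))
E
python3 prof.py pre2.pkl -2.2
```

```text
tool x ->perp 0.225 along -0.267
tool y ->perp -0.387 along -0.157
2 min 0.02 bg 0.42 0.36 edges -4.25 2.00 centre -1.12
7 min 0.01 bg 0.40 0.24 edges -4.25 2.00 centre -1.12
12 min 0.02 bg 0.39 0.43 edges -4.25 4.00 centre -0.12
17 min 0.02 bg 0.41 0.45 edges -4.75 3.00 centre -0.88
22 min 0.05 bg 0.34 0.44 edges -5.25 3.25 centre -1.00
27 min 0.04 bg 0.19 0.45 edges -5.00 3.50 centre -0.75
32 min 0.15 bg 0.44 0.44 edges -5.25 3.25 centre -1.00
37 min 0.76 bg 0.61 0.47 edges 3.00 3.00 centre 3.00
42 min 0.99 bg 0.98 0.51 edges -2.50 -2.50 centre -2.50
47 min 0.76 bg 0.99 0.83 edges -3.00 -1.25 centre -2.12
along: [(-25, 0.71), (-23, 0.56), (-21, 0.43), (-19, 0.42), (-17, 0.41), (-15, 0.42), (-13, 0.42), (-11, 0.41), (-9, 0.37), (-7, 0.3), (-5, 0.18), (-3, 0.09), (-1, 0.04), (1, 0.03), (3, 0.02), (5, 0.02), (7, 0.02), (9, 0.03), (11, 0.04), (13, 0.05), (15, 0.06), (17, 0.06), (19, 0.06), (21, 0.06), (23, 0.06)] px/mm 0.3347948475464016
```

The perpendicular offset is constant along the nose and foot, so the pen is square. Measured against the button in the same camera, the foot is centred to within about 1 mm. I'll hold for over 2 s.

send_rows(
  moves=[
    [[0,0,0,0,0,0,-1],[0,0,0,0,0,0,-1],[0,0,0,0,0,0,-1],[0,0,0,0,0,0,-1],[0,0,0,0,0,0,-1],[0,0,0,0,0,0,-1],[0,0,0,0,0,0,-1],[0,0,0,0,0,0,-1],[0,0,0,0,0,0,-1],[0,0,0,0,0,0,-1]],
  ],
)

```text
clock: 6.5
eef_pos: [513.7, 50.1, 205.9]
tcp_rot: [-3.006, -0.27, -0.247]
contact_force: [-0.7, 0.6, -1.4]
opening: 0.298
grasp_force: 59.1
```

send_rows(
  moves=[
    [[0,0,0,0,0,0,-1],[0,0,0,0,0,0,-1],[0,0,0,0,0,0,-1],[0,0,0,0,0,0,-1],[0,0,0,0,0,0,-1],[0,0,0,0,0,0,-1],[0,0,0,0,0,0,-1],[0,0,0,0,0,0,-1],[0,0,0,0,0,0,-1],[0,0,0,0,0,0,-1]],
  ],
)

```text
clock: 7.5
eef_pos: [513.7, 50.1, 205.9]
tcp_rot: [-3.006, -0.27, -0.247]
contact_force: [0.0, 0.3, -0.6]
opening: 0.295
grasp_force: 59.1
```

send_rows(
  moves=[
    [[0,0,0,0,0,0,-1],[0,0,0,0,0,0,-1],[0,0,0,0,0,0,-1],[0,0,0,0,0,0,-1],[0,0,0,0,0,0,-1],[0,0,0,0,0,0,-1],[0,0,0,0,0,0,-1],[0,0,0,0,0,0,-1]],
  ],
)

```text
clock: 8.3
eef_pos: [513.7, 50.1, 205.9]
tcp_rot: [-3.006, -0.27, -0.247]
contact_force: [-0.1, -0.7, -0.7]
opening: 0.296
grasp_force: 59.1
```

```bash
sed -i 's/549.1,58.4,80./549.1,59.3,80.2/' go.py; python3 -c "
from go import *
plan(8)"
```

```text
clock 8.3 d [  9.    2.3 -30.9] turn [-0.0009  0.0014 -0.0002] height 40.3 lat [ 0.4 -0.1  0.1] F [-0.1 -0.7 -0.7] Fn -0.63
```

send_rows(
  moves=[
    [[0.0012,0.0003,-0.004,0,0,0,-1],[0.0018,0.0004,-0.006,0,0,0,-1],[0.0018,0.0004,-0.006,0,0,0,-1],[0.0018,0.0004,-0.006,0,0,0,-1],[0.0015,0.0004,-0.005,0,0,0,-1],[0.0009,0.0003,-0.0037,0,0,0,-1],[0,0,0,0,0,0,-1],[0,0,0,0,0,0,-1]],
  ],
)

```text
clock: 9.1
eef_pos: [522.7, 52.3, 175.1]
tcp_rot: [-3.006, -0.27, -0.247]
contact_force: [-0.4, 0.3, -1.5]
opening: 0.299
grasp_force: 59.1
```

Run:
```python
from go import *
from rig import grab_frame
import pickle
plan(4)
f={n:grab_frame(n) for n in("scene",)};pickle.dump((sense(),f),open("pre3.pkl","wb"))
from prof import *
prof("pre3.pkl",-2.2)
x0,y0,w,h,k=245,120,55,70,8
cv2.imwrite("pics/near.png",cv2.resize(f["scene"]["img"][y0:y0+h,x0:x0+w],None,fx=k,fy=k,interpolation=2)[:,:,::-1])
```

```text
clock 9.1 d [ 1.2  0.3 -4. ] turn [-0.0009  0.0012 -0.0002] height 8.1 lat [0.1 0.  0. ] F [-0.4  0.3 -1.5] Fn -1.32
tool x ->perp 0.218 along -0.267
tool y ->perp -0.376 along -0.156
2 min 0.01 bg 0.45 0.38 edges -4.00 2.00 centre -1.00
7 min 0.01 bg 0.41 0.43 edges -4.25 2.50 centre -0.88
12 min 0.03 bg 0.43 0.43 edges -4.25 2.50 centre -0.88
17 min 0.05 bg 0.43 0.42 edges -4.25 2.75 centre -0.75
22 min 0.06 bg 0.43 0.43 edges -4.75 3.00 centre -0.88
27 min 0.03 bg 0.43 0.42 edges -5.00 3.00 centre -1.00
32 min 0.11 bg 0.42 0.40 edges -1.50 3.50 centre 1.00
37 min 0.68 bg 0.27 0.27 edges 3.00 3.00 centre 3.00
42 min 0.99 bg 0.64 0.47 edges -2.75 -2.75 centre -2.75
47 min 0.74 bg 0.99 0.72 edges -3.75 -2.25 centre -3.00
along: [(-25, 0.86), (-23, 0.94), (-21, 0.97), (-19, 0.98), (-17, 0.99), (-15, 0.94), (-13, 0.86), (-11, 0.74), (-9, 0.58), (-7, 0.38), (-5, 0.2), (-3, 0.06), (-1, 0.02), (1, 0.01), (3, 0.01), (5, 0.02), (7, 0.02), (9, 0.02), (11, 0.03), (13, 0.05), (15, 0.06), (17, 0.07), (19, 0.07), (21, 0.07), (23, 0.06)] px/mm 0.3153905137414973
```

View pics/near.png

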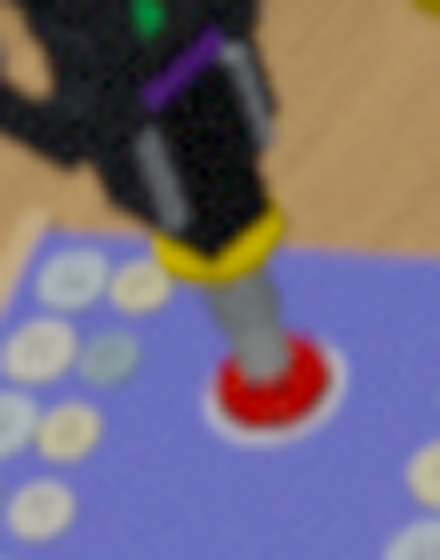

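The foot end sits at about (265,372) in the crop, just over the red button centred at about (272,382), and will land in its middle. I'll go down slowly, watching the force.

send_rows(
  moves=[
    [[0.0006,0.00013,-0.0019,0,0,0,-1],[0.0006,0.00013,-0.0019,0,0,0,-1],[0.0006,0.00013,-0.0019,0,0,0,-1],[0.0003,7e-05,-0.001,0,0,0,-1],[0,0,0,0,0,0,-1],[0,0,0,0,0,0,-1]],
  ],
)

```text
clock: 9.75
eef_pos: [524.8, 52.7, 168.5]
tcp_rot: [-3.006, -0.27, -0.247]
contact_force: [-0.6, 0.4, -1.0]
opening: 0.294
grasp_force: 59.1
```

send_rows(
  moves=[
    [[0.0003,7e-05,-0.001,0,0,0,-1],[0.0003,7e-05,-0.001,0,0,0,-1],[0,0,0,0,0,0,-1],[0,0,0,0,0,0,-1],[0,0,0,0,0,0,-1]],
  ],
)

```text
clock: 10.25
eef_pos: [525.5, 52.9, 166.6]
tcp_rot: [-3.006, -0.271, -0.247]
contact_force: [-1.1, -0.1, 0.4]
opening: 0.297
grasp_force: 59.2
```

send_rows(
  moves=[
    [[0.0003,7e-05,-0.001,0,0,0,-1],[0.0003,7e-05,-0.001,0,0,0,-1],[0,0,0,0,0,0,-1],[0,0,0,0,0,0,-1],[0,0,0,0,0,0,-1]],
  ],
)

```text
clock: 10.75
eef_pos: [526.0, 53.0, 164.5]
tcp_rot: [-3.006, -0.27, -0.247]
contact_force: [-0.9, 0.1, 0.7]
opening: 0.298
grasp_force: 59.3
```

```bash
python3 -c "
from go import *
plan(-8)"
```

```text
clock 10.75 d [ 1.3  0.4 -4.8] turn [-0.0009  0.0015 -0.0002] height -3.0 lat [0.3 0.  0.1] F [-0.9  0.1  0.7] Fn 0.9
```

send_rows(
  moves=[
    [[0.0003,7e-05,-0.001,0,0,0,-1],[0.0003,7e-05,-0.001,0,0,0,-1],[0.0003,7e-05,-0.001,0,0,0,-1],[0,0,0,0,0,0,-1],[0,0,0,0,0,0,-1],[0,0,0,0,0,0,-1]],
  ],
)

```text
clock: 11.35
eef_pos: [527.0, 53.2, 161.6]
tcp_rot: [-3.006, -0.271, -0.247]
contact_force: [-1.1, 0.0, 2.1]
opening: 0.294
grasp_force: 59.4
```

```bash
cat > avg.py <<'E'
from go import *
from rig import grab_frame
F=[]
for i in range(12):
    f=grab_frame("scene");F.append(sense()["contact_force"]@n)
print("Fn mean",np.mean(F),"sd",np.std(F));plan(-8)
E
python3 avg.py
```

```text
Fn mean 2.250743584557343 sd 0.2697080557183164
clock 11.95 d [ 0.4  0.2 -1.8] turn [-0.0009  0.0015 -0.0002] height -6.2 lat [0.2 0.  0.1] F [-0.2 -0.2  2.4] Fn 2.34
```

send_rows(
  moves=[
    [[0.0003,7e-05,-0.001,0,0,0,-1],[0.0004,8e-05,-0.0012,0,0,0,-1],[0,0,0,0,0,0,-1],[0,0,0,0,0,0,-1],[0,0,0,0,0,0,-1]],
  ],
)

```text
clock: 12.45
eef_pos: [527.6, 53.4, 159.3]
tcp_rot: [-3.006, -0.27, -0.247]
contact_force: [-0.2, 0.7, 2.8]
opening: 0.296
grasp_force: 59.6
```

```bash
python3 avg.py
python3 - <<'E'
from rig import grab_frame
import cv2
x0,y0,w,h,k=245,120,55,70,8
cv2.imwrite("pics/end.png",cv2.resize(grab_frame("scene")["img"][y0:y0+h,x0:x0+w],None,fx=k,fy=k,interpolation=2)[:,:,::-1])
E
```

```text
Fn mean 3.524222846334609 sd 0.39935547702829705
clock 13.05 d [-0.3  0.   0.4] turn [-0.0009  0.0015 -0.0002] height -8.5 lat [0.3 0.  0.1] F [-0.2 -0.4  3.8] Fn 3.76
```

View pics/end.png

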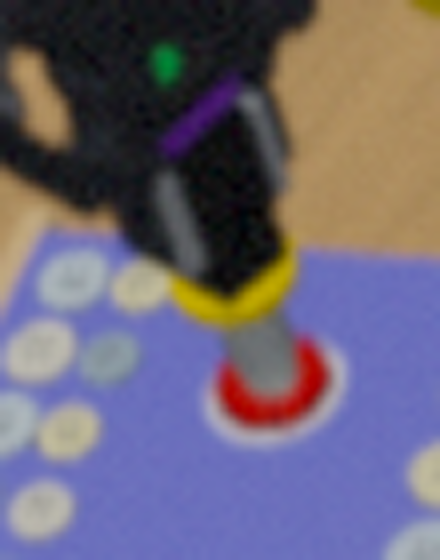

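The foot rests on the middle of the button, its end centred at about (270,382) in the crop. The force puts it about 8.5 mm in, so I'm handing in.

```bash
python3 -c "
from rig import *
print(sign_off())"
```

```text
the job is handed in; nothing more can be done
None
```

The job is handed in: I held the pen square about 40 mm off the red button for about 2.9 s, then pressed its foot on the middle of the button, still square. By my force and position readings the foot is about 8.5 mm in (half way is 8 mm). I didn't touch the pot, glue bottle or tin, and no verdict came back.

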